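# Put the parts of a stripped drone and the screw boxes away in their trays

### The job

Clear the repair bench: stand the two loose drone motors upright in the empty bays of the motor tray, one to a bay because their magnets cling, and lay the loose battery flat in the tray that already holds a battery, in the free space, straight alongside it. The screw case and the round tin share the one free space in the tray with the solder reel: lay the wide case flat and straight on the tray's floor, its length along the tray's short side, and set the tin upright and centred on top of it. Set each thing down without dropping it, and leave the screwdriver and the remote control where they lie.

Things in the scene. Friction and masses are not known exactly. Their poses are not given: they have to be found in the camera images.
- motor_a_mid (a point): loose drone motor standing upright: round dark flange 30 mm wide, 4 mm thick; copper windings; aluminium bell 28 mm wide, 10 to 30 mm up; thin shaft with pointed nut; 42 mm tall, about 56 g. Point on its axis half-way up (21 mm above its underside), z up the shaft. The two loose motors are alike, interchangeable.
- motor_b_mid (a point): loose drone motor standing upright: round dark flange 30 mm wide, 4 mm thick; copper windings; aluminium bell 28 mm wide, 10 to 30 mm up; thin shaft with pointed nut; 42 mm tall, about 56 g. Point on its axis half-way up (21 mm above its underside), z up the shaft. The two loose motors are alike, interchangeable.
- battery_mid (a point): the loose flight battery: a rounded white block with one grey end carrying a round button, 84 mm long (its x), 46 mm wide (its y), 32 mm high, about 190 g, lying flat. The point is its centre, 16 mm above its underside, z up.
- case_mid (a point): the flat hinged screw case: a closed plain grey plastic box with two small black latches on one long side, 92 mm long (its x), 62 mm wide (its y), 28 mm high with a flat top, about 140 g. The point is its centre, 14 mm above its underside, z up.
- tin_mid (a point): the round aluminium screw tin with its lid on: 52 mm diameter, 24 mm high, about 80 g, standing flat. The point is its centre, 12 mm above its underside, z up.
- motor_tray: fixed black tray 118 mm (its x) by 176 mm (y), 15 mm high, walls and floor 4 mm thick; origin at the centre of its underside. Dividers 15 mm high make four bays 53 mm (x) by 82 mm (y), centred at x = +-28.5, y = +-43 mm. Motors like the loose ones (fixed) stand in bays (+28.5, +43) and (-28.5, -43); bays (-28.5, +43) and (+28.5, -43) are empty.
- battery_tray: fixed black tray 118 mm (its x) by 176 mm (y), 15 mm high, walls and floor 4 mm thick; origin at the centre of its underside. A battery like the loose one (fixed) lies in its -y half, centred at (0, -56) mm, its length along the tray's x; the rest is free, the middle of the free space at (0, +28) mm.
- supply_tray: fixed black tray 118 mm (its x) by 176 mm (y), 15 mm high, walls and floor 4 mm thick; origin at the centre of its underside. A solder reel (fixed, white flanges, 54 mm wide, 38 mm high) stands in its -y half at (0, -55) mm; the rest is free, with room for one case lying along the tray's x, the middle of the free space at (0, +28) mm.
- screwdriver: a loose screwdriver lying on the table to the right of the trays, about 0.2 m long; not part of the job.
- remote: a loose white drone remote control, 100 x 160 mm, about 34 mm high (48 mm over its sticks), to the robot's left; origin at the centre of its underside; not part of the job.

How it is judged (in metres and radians):
At the end, for the whole second after the job is handed in: A motor upright (7 deg) on the floor of each empty bay; battery flat in its tray's free space, within 17 deg of tray x; case likewise in the supply tray, within 14 mm (x), 27 mm (y) of that space's middle; tin upright on the case, centres within 15 mm; all released, at rest (((x of motor_a_mid in the frame of motor_tray between -0.0425 and -0.0145 m and y of motor_a_mid in the frame of motor_tray between 0.015 and 0.071 m and z of motor_a_mid in the frame of motor_tray between 0.02 and 0.031 m and x of motor_b_mid in the frame of motor_tray between 0.0145 and 0.0425 m and y of motor_b_mid in the frame of motor_tray between -0.071 and -0.015 m and z of motor_b_mid in the frame of motor_tray between 0.02 and 0.031 m) or (x of motor_a_mid in the frame of motor_tray between 0.0145 and 0.0425 m and y of motor_a_mid in the frame of motor_tray between -0.071 and -0.015 m and z of motor_a_mid in the frame of motor_tray between 0.02 and 0.031 m and x of motor_b_mid in the frame of motor_tray between -0.0425 and -0.0145 m and y of motor_b_mid in the frame of motor_tray between 0.015 and 0.071 m and z of motor_b_mid in the frame of motor_tray between 0.02 and 0.031 m)) and angle between each of motor_a_mid, motor_b_mid, battery_mid, case_mid, tin_mid's own z axis and vertical below 0.12 rad and x of battery_mid in the frame of battery_tray between -0.016 and 0.016 m and y of battery_mid in the frame of battery_tray between -0.01 and 0.064 m and z of battery_mid in the frame of battery_tray between 0.015 and 0.026 m and angle between the x axis of battery_mid and the x axis of battery_tray, either way round below 0.3 rad and x of case_mid in the frame of supply_tray between -0.014 and 0.014 m and y of case_mid in the frame of supply_tray between 0.002 and 0.056 m and z of case_mid in the frame of supply_tray between 0.013 and 0.023 m and angle between the x axis of case_mid and the x axis of supply_tray, either way round below 0.3 rad and horizontal distance between tin_mid and case_mid below 0.015 m and z of tin_mid in the frame of case_mid between 0.022 and 0.03 m and linear speed of each of motor_a, motor_b, battery, case, tin below 0.02 m/s); the robot touches nothing.
It fails at once if one of the five things is dropped: falling free of the fingers faster than 0.85 m/s (a fall of some 35 mm) ((linear speed of motor_a above 0.85 m/s and contact force between the fingers and motor_a below 0.02 N) or (linear speed of motor_b above 0.85 m/s and contact force between the fingers and motor_b below 0.02 N) or (linear speed of battery above 0.85 m/s and contact force between the fingers and battery below 0.02 N) or (linear speed of case above 0.85 m/s and contact force between the fingers and case below 0.02 N) or (linear speed of tin above 0.85 m/s and contact force between the fingers and tin below 0.02 N)).
It fails at once if the screwdriver or the remote control is moved by more than 30 mm (distance of any of screwdriver, remote from where it was at the start of the episode above 0.03 m).
It also fails if it takes over 134 s, if anything falls off the work surface, if the arm or the gripper's body presses on something with over 40 N, if the wrist force passes 120 N, or if a joint passes its speed limit or range.

### The arm

A 7-joint arm with a two-finger parallel gripper is mounted at the origin on the work surface. World frame = base frame: x ahead of the robot, y to its left, z up, the work surface at z = 0. Lengths are in mm, angles in rad, forces in N, time in s.
With the tool pointing down it reaches from about 425 to 925 mm from the base axis. Payload 6.8 kg.
Tool frame: the origin (TCP) lies at the very end of the fingers, on their centre line; the grasp point (between the pads) lies 19 mm behind it (bot.grip_point_offset is the distance from the TCP to the grasp point, in mm); z points along the fingers, y is the line along which they close (so a half turn about z gives the same grasp; the last joint's range is limited). The gripper opens to 85 mm and grips with 20 to 120 N. Pads are 22 mm wide; open, the fingers measure 114 mm over their backs; the gripper's body (76 mm by 85 mm) begins 54 mm behind the grasp point. The pads swing forward as they close: fully open they stand 13 mm farther back than shut.
Start: joints at [-1.335, 0.477, 0.022, 1.555, -0.011, 1.109, -0.083], TCP at [227.517, 635.518, 231.308] pointing down, gripper open.
Joint ranges: [-2.96, 2.96], [-0.34, 2.1], [-1.41, 1.46], [0.24, 2.44], [-1.37, 4.51], [0.17, 1.92], [-2.96, 2.96]. Speed limits (rad/s): [2.39, 2.39, 3.14, 3.14, 3.14, 3.14, 3.14].

### API

Orientations are given as a 3x3 rotation matrix whose columns are the frame's x, y, z axes.
In Python, from plant import bot gives the robot as it stands.
- The arm moves only by the tool carry_out, never from a script. Its argument "targets" is a list of rows, each an object with "gripper": the opening, from 0 (shut) to 1 (fully open); "slide": the shift along the tool's x, y, z each as a share of 40 cm, from -1 to 1, a list of three; "twist": the turn about the tool's z as a share of pi/2 rad, from -1 to 1. A call has 1 to 10 rows; each row is the pose to reach, as a shift and turn from the pose commanded when the call began, along the tool's axes at that moment; what a row does not reach only later rows make up. A row lasts 1/10 s, in which the tool goes at most 50 mm and 8.59 degrees, less where a joint would pass 70% of its speed; a pose out of reach is approached as far as the arm can. A call with a number of a shift or a turn outside -1 to 1 is refused whole. A call with a gripper value outside its range is refused whole. The fingers move at their own pace and stop on an object; "newtons" is the grip in N (left out, the last holds). Time passes only in rows, so rows that repeat a pose let the fingers close. It gives the time, the measured TCP pose, the force, the opening and the grip force at its end, in the units of the state.
- bot.get_obs(): the state, without advancing time (a new reading comes with each control period).
- bot.capture(name): name is "scene" or "top" or "wrist"; returns a dict with "frame" (384x512x3 uint8, red, green, blue), "camera_matrix" (3x3 intrinsics, pixels), "dist_coeffs" ([k1, k2, p1, p2, k3] as OpenCV has them; the pictures are not rectified), "position" and "rotation" of the camera in the world. Camera axes: x right, y up, looking along -z (the intrinsics and any distortion apply to the point x, -y, -z); pixel columns grow to the right and rows downward; lengths in mm; the calibration is good to about 2 mm. A picture is of the moment at which its call begins. There is no depth.
- bot.job_done(): hands the job in; it is judged then, once.
The state is a dict: "time_s": time; "joint_pos": joint angles; "qvel": joint speeds; "effort": joint torques, N m; "tcp_pos": TCP position; "tcp_rot": TCP orientation; "contact_force": force on the tool from outside, world axes, zero at the start; "torque": the same for the moment, N m; "opening": opening from 0.0 (shut) to 1.0 (fully open); "gripper_force": force on a finger pad.
Only numpy, scipy, OpenCV 4.12 (cv2) and the standard library are available. Lean on these libraries where they do the work, as an engineer would, in place of code of your own. Each camera call takes 0.05 s, during which the arm holds its last target. There are 200 camera calls.

## Working session

There is one attempt and no reset: what is moved stays moved. The work goes in short steps, Python scripts to look and compute and a tool call to move; the robot and the scene stay as the last step left them, time stands still between calls to the robot, and variables do not carry over. Pictures are saved under pics/ and viewed, at most 14 in all, crops included, and the job is handed in when it is done.

Besides the shell and the picture viewer there is one more tool, called after "Call:" in YAML: its name, and indented under it one key for each argument. carry_out: Moves the arm, as the interface text tells. Its arguments: {"type":"object","properties":{"targets":{"type":"array"},"newtons":{"type":"number"}},"required":["targets"]}

```bash
ls; mkdir -p pics; cat > h.py <<'E'
import numpy as np, cv2
from plant import bot
def cap(n):
    c=bot.capture(n); return c
def ray(c,uv):
    p=cv2.undistortPoints(np.array([[uv]],float),np.array(c["camera_matrix"]),np.array(c["dist_coeffs"]))[0,0]
    d=np.array(c["rotation"])@np.array([p[0],-p[1],-1.]); return np.array(c["position"],float),d
def onz(c,uv,z):
    o,d=ray(c,uv); return o+d*(z-o[2])/d[2]
def save(c,n,s=1.5): cv2.imwrite("pics/"+n,cv2.resize(cv2.cvtColor(c["frame"],cv2.COLOR_RGB2BGR),None,fx=s,fy=s))
E
python3 - <<'E'
from h import *
import pickle
for n in ("top","scene"):
    c=cap(n); save(c,n+"0.png"); pickle.dump(c,open(n+".pkl","wb")); print(n,np.round(c["position"]),np.round(c["rotation"],2).tolist())
o=bot.get_obs(); print(o["time_s"],o["tcp_pos"],np.round(o["tcp_rot"],3).tolist(),o["opening"])
E
```

```text
pics
top [ 323.   63. 1574.] [[0.02, 0.99, -0.11], [-1.0, 0.02, -0.0], [-0.0, 0.11, 0.99]]
scene [1171.  810. 1457.] [[-0.73, -0.56, 0.39], [0.68, -0.6, 0.43], [-0.01, 0.58, 0.82]]
0.1 [227.36684529 634.98692452 230.43912788] [[-0.941, 0.337, -0.0], [0.337, 0.941, -0.002], [-0.0, -0.002, -1.0]] 0.9991376268389941
```

View pics/top0.png

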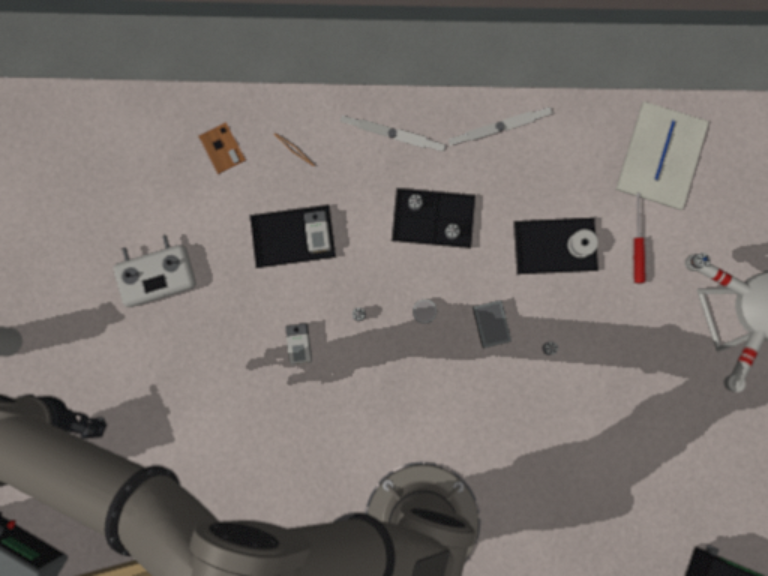

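View pics/scene0.png

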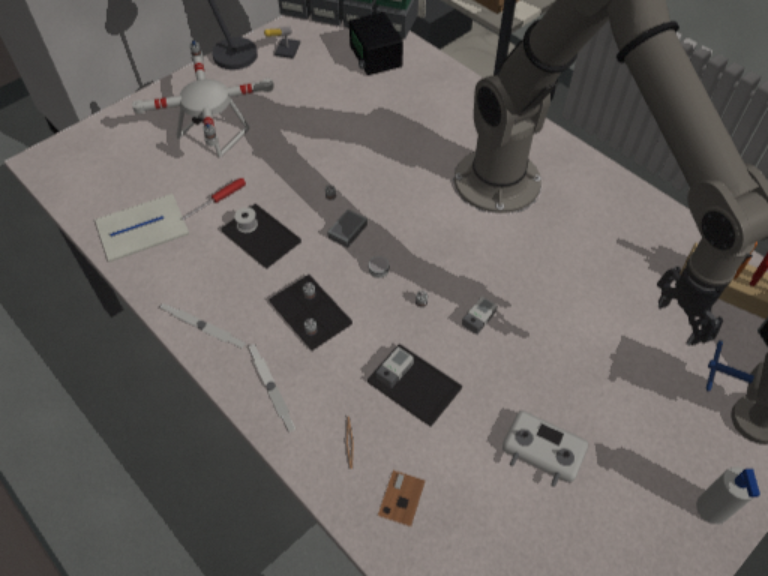

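Top view (1.5x pixels): battery tray (293,236), motor tray (434,218), supply tray (556,246). The loose things are the battery (298,342), motor (360,314), tin (424,312), case (491,325) and motor (549,348).

```bash
cat > m.py <<'E'
from h import *
import pickle
c=pickle.load(open("top.pkl","rb")); f=c["frame"]; g=f.max(2)
print([g[int(y/1.5),int(x/1.5)] for x,y in [(270,240),(420,230),(540,250),(390,340),(300,300)]])
m=(g<45).astype(np.uint8)
for n,(x,y) in dict(bt=(293,236),mt=(434,218),st=(556,246)).items():
    x/=1.5;y/=1.5
    w=np.zeros_like(m); s=np.s_[int(y-30):int(y+30),int(x-38):int(x+38)]; w[s]=m[s]
    cs,_=cv2.findContours(w,cv2.RETR_EXTERNAL,cv2.CHAIN_APPROX_NONE)
    pts=np.vstack([k for k in cs if cv2.contourArea(k)>30])[:,0]
    P=np.array([onz(c,p,12)[:2] for p in pts],np.float32)
    r=cv2.minAreaRect(P); print(n,np.round(r[0]),np.round(r[1]),round(r[2],1))
z=dict(bat=(298,342,16),mA=(360,314,20),tin=(424,312,12),case=(491,325,14),mB=(549,348,20),remote=(155,275,20))
for n,(x,y,h) in z.items(): print(n,np.round(onz(c,(x/1.5,y/1.5),h)))
E
python3 m.py
```

```text
[np.uint8(28), np.uint8(29), np.uint8(31), np.uint8(104), np.uint8(159)]
bt [600. 295.] [114. 172.] 8.9
mt [647. -13.] [170. 114.] 85.9
st [ 591. -280.] [114. 173.] 3.5
bat [368. 274.  16.]
mA [431. 142.  20.]
tin [439.   4.  12.]
case [ 413. -141.   14.]
mB [ 366. -264.   20.]
remote [507. 587.  20.]
```

Call:
carry_out:
  targets:
    - {"gripper": 1,"slide": [-0.6,-0.73,0],"twist": 0}
    - {"gripper": 1,"slide": [-0.6,-0.73,0],"twist": 0}
    - {"gripper": 1,"slide": [-0.6,-0.73,0],"twist": 0}
    - {"gripper": 1,"slide": [-0.6,-0.73,0],"twist": 0}
    - {"gripper": 1,"slide": [-0.6,-0.73,0],"twist": 0}
    - {"gripper": 1,"slide": [-0.6,-0.73,0],"twist": 0}
    - {"gripper": 1,"slide": [-0.6,-0.73,0],"twist": 0}
    - {"gripper": 1,"slide": [-0.6,-0.73,0],"twist": 0}
    - {"gripper": 1,"slide": [-0.6,-0.73,0],"twist": 0}
    - {"gripper": 1,"slide": [-0.6,-0.73,0],"twist": 0}

```text
time_s: 1.1
tcp_pos: [355.1, 279.5, 231.3]
tcp_rot: [[-0.941, 0.338, -0.0], [0.338, 0.941, 0.0], [0.0, 0.0, -1.0]]
contact_force: [-0.1, 1.2, 0.5]
opening: 0.998
gripper_force: 0.0
```

```bash
cat >> h.py <<'E'
def st():
    o=bot.get_obs(); R=np.array(o["tcp_rot"]); print("t%.1f"%o["time_s"],"tcp",np.round(o["tcp_pos"],1),"phi %.1f"%np.degrees(np.arctan2(R[1,1],R[0,1])),"open %.2f F %.1f"%(o["opening"],o["gripper_force"]),"cf",np.round(o["contact_force"],1),"j7 %.2f"%o["joint_pos"][6]); return o
def go(x,y,z,phi=None):
    "print slide/twist to reach tcp target; phi=world angle of tool y in deg (mod 180)"
    o=bot.get_obs(); R=np.array(o["tcp_rot"]); d=R.T@(np.array([x,y,z])-o["tcp_pos"])/400
    p0=np.degrees(np.arctan2(R[1,1],R[0,1])); t=0 if phi is None else -((phi-p0+90)%180-90)/90
    print("slide",np.round(d,3),"twist %.3f"%t,"rows %.1f %.1f"%(np.linalg.norm(d)*8,abs(t)*90/8.59))
E
python3 - <<'E'
from h import *
import pickle
o=st(); c=cap("wrist"); save(c,"w1.png"); pickle.dump(c,open("w1.pkl","wb")); print(c["position"]-o["tcp_pos"]@np.eye(3), np.round(c["rotation"],2).tolist(),np.round(c["camera_matrix"]).tolist())
E
```

```text
t1.1 tcp [355.1 279.5 231.3] phi 70.2 open 1.00 F 0.0 cf [-0.1  1.2  0.5] j7 0.44
[-80.5870334   27.9933003  142.34201856] [[0.34, -0.89, -0.31], [0.94, 0.32, 0.11], [-0.0, -0.33, 0.95]] [[301.0, 0.0, 253.0], [0.0, 301.0, 190.0], [0.0, 0.0, 1.0]]
```

View pics/w1.png

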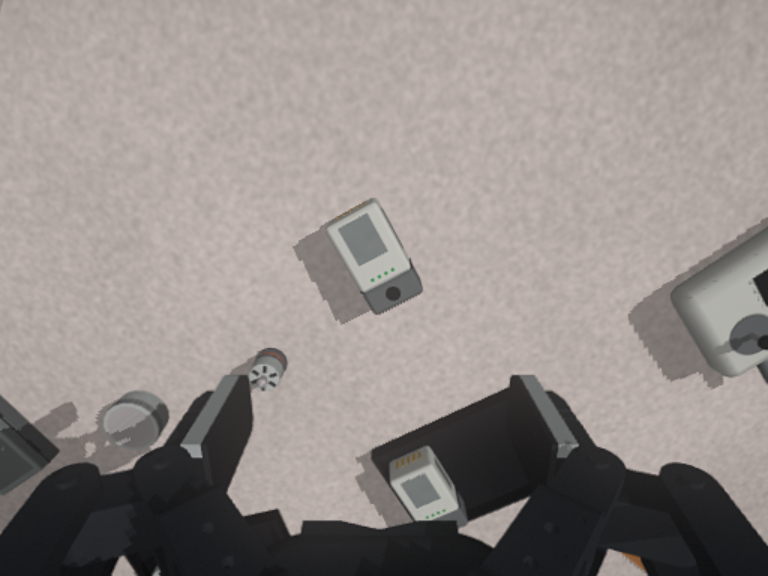

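```bash
python3 - <<'E'
from h import *
import pickle
c=pickle.load(open("w1.pkl","rb"))
P=[onz(c,np.array(p)/1.5,30)[:2] for p in [(330,226),(374,200),(421,288),(377,313)]]
P=np.array(P); print(np.round(P),np.round(P.mean(0)),[round(float(np.linalg.norm(P[i]-P[i-1]))) for i in range(4)])
d=P[2]+P[3]-P[0]-P[1]; a=np.degrees(np.arctan2(d[1],d[0])); print("len angle",a)
print("motor",onz(c,np.array((266,376))/1.5,32),"tin",onz(c,np.array((133,421))/1.5,24))
B=P.mean(0); go(B[0],B[1],60,a+90)
E
```

```text
[[327. 248.]
 [320. 287.]
 [399. 299.]
 [408. 258.]] [363. 273.] [81, 39, 80, 42]
len angle 7.559158614044559
motor [429.77644295 148.17029553  32.        ] tin [435.45276983   8.04484608  24.        ]
slide [-0.027 -0.01   0.428] twist -0.302 rows 3.4 3.2
```

Call:
carry_out:
  targets:
    - {"gripper": 1,"slide": [-0.027,-0.01,0.35],"twist": -0.3}
    - {"gripper": 1,"slide": [-0.027,-0.01,0.35],"twist": -0.3}
    - {"gripper": 1,"slide": [-0.027,-0.01,0.35],"twist": -0.3}
    - {"gripper": 1,"slide": [-0.027,-0.01,0.4],"twist": -0.3}
    - {"gripper": 1,"slide": [-0.027,-0.01,0.48],"twist": -0.3}
    - {"gripper": 1,"slide": [-0.027,-0.01,0.54],"twist": -0.3}
    - {"gripper": 1,"slide": [-0.027,-0.01,0.555],"twist": -0.3}
    - {"gripper": 1,"slide": [-0.027,-0.01,0.555],"twist": -0.3}

```text
time_s: 1.95
tcp_pos: [363.0, 273.0, 8.5]
tcp_rot: [[-0.992, -0.129, -0.002], [-0.129, 0.992, -0.001], [0.002, -0.001, -1.0]]
contact_force: [0.2, -0.0, 0.3]
opening: 0.996
gripper_force: 0.0
```

Call:
carry_out:
  targets:
    - {"gripper": 0.3,"slide": [0,0,0],"twist": 0}
    - {"gripper": 0.3,"slide": [0,0,0],"twist": 0}
    - {"gripper": 0.3,"slide": [0,0,0],"twist": 0}
    - {"gripper": 0.3,"slide": [0,0,0],"twist": 0}
    - {"gripper": 0.3,"slide": [0,0,0],"twist": 0}
    - {"gripper": 0.3,"slide": [0,0,0],"twist": 0}
    - {"gripper": 0.3,"slide": [0,0,0],"twist": 0}
    - {"gripper": 0.3,"slide": [0,0,0],"twist": 0}
  newtons: 40

```text
time_s: 2.75
tcp_pos: [364.5, 272.9, 10.5]
tcp_rot: [[-0.992, -0.127, 0.001], [-0.127, 0.992, 0.002], [-0.002, 0.001, -1.0]]
contact_force: [-0.5, -0.5, 5.6]
opening: 0.526
gripper_force: 40.7
```

Call:
carry_out:
  targets:
    - {"gripper": 0.3,"slide": [0,0,-0.08],"twist": 0}
    - {"gripper": 0.3,"slide": [0,0,-0.18],"twist": 0}
    - {"gripper": 0.3,"slide": [-0.1,0.01,-0.2],"twist": -0.014}
    - {"gripper": 0.3,"slide": [-0.2,0.02,-0.2],"twist": -0.014}
    - {"gripper": 0.3,"slide": [-0.3,0.03,-0.2],"twist": -0.014}
    - {"gripper": 0.3,"slide": [-0.4,0.04,-0.2],"twist": -0.014}
    - {"gripper": 0.3,"slide": [-0.5,0.05,-0.2],"twist": -0.014}
    - {"gripper": 0.3,"slide": [-0.57,0.055,-0.2],"twist": -0.014}
    - {"gripper": 0.3,"slide": [-0.59,0.055,-0.2],"twist": -0.014}
    - {"gripper": 0.3,"slide": [-0.59,0.055,-0.2],"twist": -0.014}

```text
time_s: 3.75
tcp_pos: [595.9, 323.6, 89.3]
tcp_rot: [[-0.989, -0.148, 0.0], [-0.148, 0.989, -0.0], [-0.0, -0.0, -1.0]]
contact_force: [-0.6, 0.5, -1.8]
opening: 0.528
gripper_force: 42.5
```

```bash
python3 - <<'E'
from h import *
st(); c=cap("wrist"); save(c,"w2.png"); go(595,325,15,98.9)
E
```

```text
t3.8 tcp [595.9 323.6  89.3] phi 98.5 open 0.53 F 42.5 cf [-0.6  0.5 -1.8] j7 1.20
slide [-0.002  0.003  0.185] twist -0.004 rows 1.5 0.0
```

View pics/w2.png

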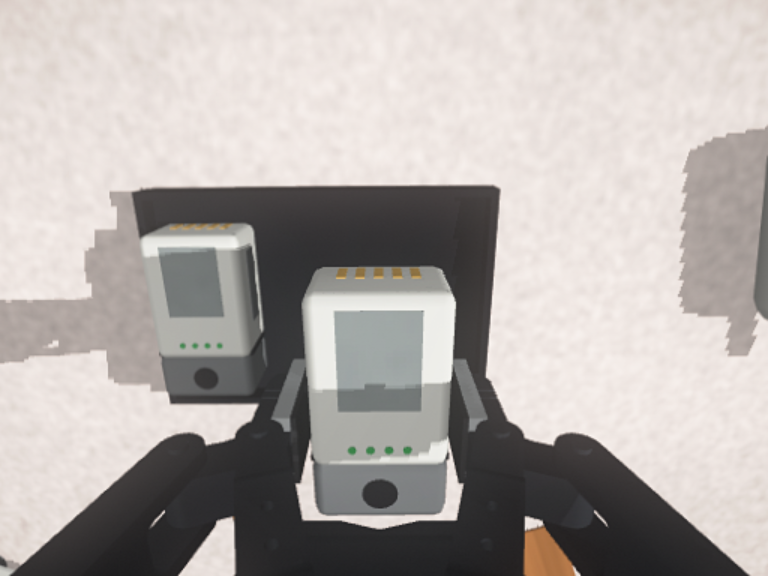

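The battery is level in the fingers and aligned with the tray, over the free half, so I'm lowering it.

Call:
carry_out:
  targets:
    - {"gripper": 0.3,"slide": [0,0,0.08],"twist": 0}
    - {"gripper": 0.3,"slide": [0,0,0.13],"twist": 0}
    - {"gripper": 0.3,"slide": [0,0,0.16],"twist": 0}
    - {"gripper": 0.3,"slide": [0,0,0.17],"twist": 0}
    - {"gripper": 0.3,"slide": [0,0,0.178],"twist": 0}
    - {"gripper": 0.3,"slide": [0,0,0.182],"twist": 0}
    - {"gripper": 0.3,"slide": [0,0,0.182],"twist": 0}
    - {"gripper": 0.3,"slide": [0,0,0.182],"twist": 0}

```text
time_s: 4.6
tcp_pos: [595.6, 324.3, 17.3]
tcp_rot: [[-0.989, -0.149, 0.001], [-0.149, 0.989, 0.001], [-0.001, 0.0, -1.0]]
contact_force: [-0.0, 0.2, -1.8]
opening: 0.535
gripper_force: 42.5
```

Call:
carry_out:
  targets:
    - {"gripper": 0.3,"slide": [0,0,0.004],"twist": 0}
    - {"gripper": 0.3,"slide": [0,0,0.007],"twist": 0}
    - {"gripper": 0.3,"slide": [0,0,0.007],"twist": 0}
    - {"gripper": 0.3,"slide": [0,0,0.007],"twist": 0}

```text
time_s: 5.0
tcp_pos: [595.4, 324.2, 14.6]
tcp_rot: [[-0.989, -0.149, 0.0], [-0.149, 0.989, 0.0], [-0.001, 0.0, -1.0]]
contact_force: [-2.5, -1.4, 5.5]
opening: 0.53
gripper_force: 43.3
```

Call:
carry_out:
  targets:
    - {"gripper": 0.72,"slide": [0,0,0],"twist": 0}
    - {"gripper": 0.72,"slide": [0,0,0],"twist": 0}
    - {"gripper": 0.72,"slide": [0,0,0],"twist": 0}
    - {"gripper": 0.72,"slide": [0,0,0],"twist": 0}
    - {"gripper": 0.72,"slide": [0,0,0],"twist": 0}
    - {"gripper": 0.72,"slide": [0,0,-0.05],"twist": 0}
    - {"gripper": 0.72,"slide": [0,0,-0.15],"twist": 0}
    - {"gripper": 0.72,"slide": [0,0,-0.25],"twist": 0}
    - {"gripper": 0.72,"slide": [0,0,-0.35],"twist": 0}
    - {"gripper": 0.72,"slide": [0,0,-0.4],"twist": 0}

```text
time_s: 6.0
tcp_pos: [596.7, 324.9, 178.0]
tcp_rot: [[-0.989, -0.149, 0.005], [-0.149, 0.989, 0.003], [-0.005, 0.002, -1.0]]
contact_force: [0.7, 0.4, -0.4]
opening: 0.72
gripper_force: 0.0
```

```bash
python3 - <<'E'
from h import *
st(); c=cap("wrist"); save(c,"w3.png")
go(413,-120,200,95)
E
```

```text
t6.0 tcp [596.7 324.9 178. ] phi 98.5 open 0.72 F 0.0 cf [ 0.7  0.4 -0.4] j7 1.19
slide [ 0.622 -1.033 -0.058] twist 0.039 rows 9.7 0.4
```

View pics/w3.png

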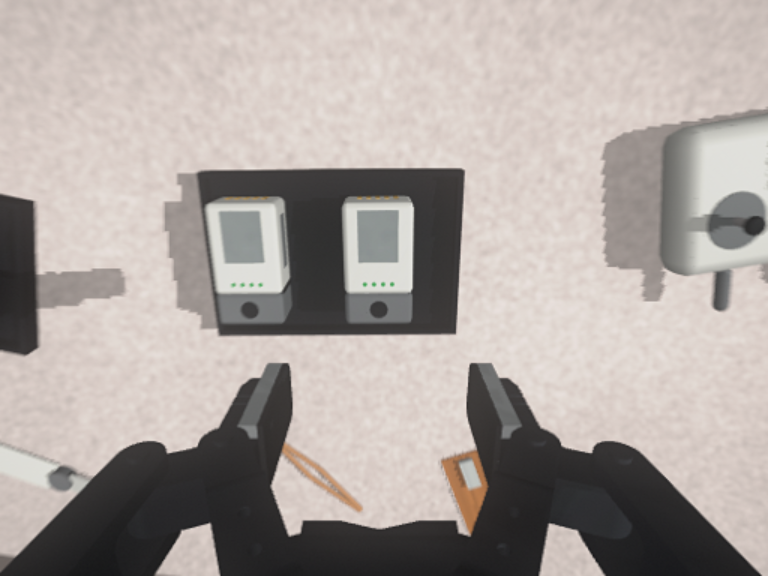

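Battery lies flat and parallel to the other in the free half. Next is the case.

Call:
carry_out:
  targets:
    - {"gripper": 1,"slide": [0.62,-1.0,-0.1],"twist": 0}
    - {"gripper": 1,"slide": [0.62,-1.0,-0.1],"twist": 0}
    - {"gripper": 1,"slide": [0.62,-1.0,-0.1],"twist": 0}
    - {"gripper": 1,"slide": [0.62,-1.0,-0.1],"twist": 0}
    - {"gripper": 1,"slide": [0.62,-1.0,-0.1],"twist": 0}
    - {"gripper": 1,"slide": [0.62,-1.0,-0.1],"twist": 0}
    - {"gripper": 1,"slide": [0.62,-1.0,-0.1],"twist": 0}
    - {"gripper": 1,"slide": [0.62,-1.0,-0.1],"twist": 0}
    - {"gripper": 1,"slide": [0.62,-1.0,-0.1],"twist": 0}
    - {"gripper": 1,"slide": [0.62,-1.0,-0.1],"twist": 0}

```text
time_s: 7.05
tcp_pos: [407.1, -112.2, 213.9]
tcp_rot: [[-0.99, -0.144, 0.0], [-0.144, 0.99, -0.0], [0.0, -0.0, -1.0]]
contact_force: [0.5, 0.0, -0.2]
opening: 1.003
gripper_force: 0.0
```

Call:
carry_out:
  targets:
    - {"gripper": 1,"slide": [0,0,0],"twist": 0}

```text
time_s: 7.15
tcp_pos: [407.9, -111.5, 214.0]
tcp_rot: [[-0.99, -0.143, 0.0], [-0.143, 0.99, -0.0], [-0.0, -0.0, -1.0]]
contact_force: [0.2, 0.2, 0.4]
opening: 1.001
gripper_force: 0.0
```

```bash
python3 - <<'E'
from h import *
import pickle
st(); c=cap("wrist"); save(c,"w4.png"); pickle.dump(c,open("w4.pkl","wb"))
E
```

```text
t7.2 tcp [ 407.9 -111.5  214. ] phi 98.2 open 1.00 F 0.0 cf [0.2 0.2 0.4] j7 1.87
```

View pics/w4.png

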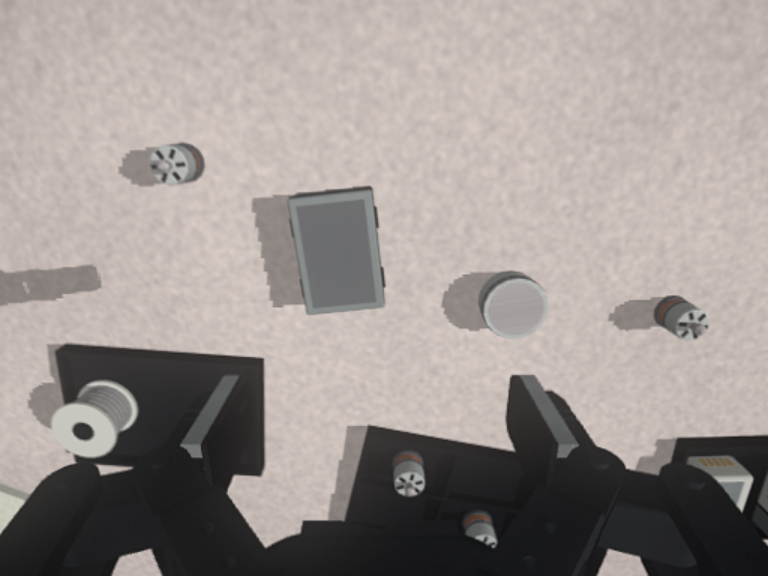

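Everything left is in view: case top corners (289,196), (372,188), (385,304), (308,314); tin lid (514,306); motor bell tops (172,165) and (690,322).

```bash
python3 - <<'E'
from h import *
import pickle
c=pickle.load(open("w4.pkl","rb"))
P=np.array([onz(c,np.array(p)/1.5,28)[:2] for p in [(289,196),(372,188),(385,304),(308,314)]])
print(np.round(P),np.round(P.mean(0)),[round(float(np.linalg.norm(P[i]-P[i-1]))) for i in range(4)])
d=P[2]+P[3]-P[0]-P[1]; a=np.degrees(np.arctan2(d[1],d[0])); print("len angle",a)
for n,p,z in [("tin",(514,306),24),("mB",(172,165),30),("mA",(690,322),30)]: print(n,np.round(onz(c,np.array(p)/1.5,z)))
# supply tray edges near/right at z15
for p in [(60,346),(264,359),(264,474)]: print(np.round(onz(c,np.array(p)/1.5,15)))
B=P.mean(0); go(B[0],B[1],8,a+90)
E
```

```text
[[ 377. -182.]
 [ 363. -123.]
 [ 449. -101.]
 [ 466. -160.]] [ 414. -142.] [92, 60, 90, 61]
len angle 14.129594990507323
tin [438.   1.  24.]
mB [ 366. -265.   30.]
mA [429. 141.  30.]
[ 532. -368.   15.]
[ 519. -195.   15.]
[ 641. -188.   15.]
slide [ 0.    -0.081  0.515] twist -0.064 rows 4.2 0.7
```

Call:
carry_out:
  targets:
    - {"gripper": 1,"slide": [0,-0.081,0.1],"twist": -0.064}
    - {"gripper": 1,"slide": [0,-0.081,0.2],"twist": -0.064}
    - {"gripper": 1,"slide": [0,-0.081,0.3],"twist": -0.064}
    - {"gripper": 1,"slide": [0,-0.081,0.38],"twist": -0.064}
    - {"gripper": 1,"slide": [0,-0.081,0.44],"twist": -0.064}
    - {"gripper": 1,"slide": [0,-0.081,0.48],"twist": -0.064}
    - {"gripper": 1,"slide": [0,-0.081,0.507],"twist": -0.064}
    - {"gripper": 1,"slide": [0,-0.081,0.507],"twist": -0.064}

```text
time_s: 8.0
tcp_pos: [414.0, -139.2, 9.6]
tcp_rot: [[-0.969, -0.249, -0.002], [-0.249, 0.969, 0.001], [0.002, 0.001, -1.0]]
contact_force: [0.5, -0.4, 0.3]
opening: 1.0
gripper_force: 0.0
```

Call:
carry_out:
  targets:
    - {"gripper": 0.4,"slide": [0,0,0],"twist": 0}
    - {"gripper": 0.4,"slide": [0,0,0],"twist": 0}
    - {"gripper": 0.4,"slide": [0,0,0],"twist": 0}
    - {"gripper": 0.4,"slide": [0,0,0],"twist": 0}
    - {"gripper": 0.4,"slide": [0,0,0],"twist": 0}
    - {"gripper": 0.4,"slide": [0,0,0],"twist": 0}
    - {"gripper": 0.4,"slide": [0,0,0],"twist": 0}
  newtons: 40

```text
time_s: 8.7
tcp_pos: [415.4, -140.5, 12.0]
tcp_rot: [[-0.969, -0.247, 0.003], [-0.247, 0.969, -0.0], [-0.002, -0.001, -1.0]]
contact_force: [0.1, 0.8, 6.8]
opening: 0.715
gripper_force: 44.1
```

```bash
python3 - <<'E'
from h import *
st()
t=np.radians(3.8); print(589-28*np.sin(t),-279+28*np.cos(t))
go(589-28*np.sin(t),-279+28*np.cos(t),80,93.8)
E
```

```text
t8.7 tcp [ 415.4 -140.5   12. ] phi 104.3 open 0.72 F 44.1 cf [0.1 0.8 6.8] j7 2.26
587.1443307888 -251.0615588878226
slide [-0.348 -0.374 -0.169] twist 0.117 rows 4.3 1.2
```

Call:
carry_out:
  targets:
    - {"gripper": 0.4,"slide": [0,0,-0.08],"twist": 0}
    - {"gripper": 0.4,"slide": [0,0,-0.16],"twist": 0}
    - {"gripper": 0.4,"slide": [-0.06,-0.065,-0.18],"twist": 0.117}
    - {"gripper": 0.4,"slide": [-0.13,-0.14,-0.18],"twist": 0.117}
    - {"gripper": 0.4,"slide": [-0.2,-0.215,-0.18],"twist": 0.117}
    - {"gripper": 0.4,"slide": [-0.27,-0.29,-0.18],"twist": 0.117}
    - {"gripper": 0.4,"slide": [-0.33,-0.355,-0.18],"twist": 0.117}
    - {"gripper": 0.4,"slide": [-0.348,-0.374,-0.18],"twist": 0.117}
    - {"gripper": 0.4,"slide": [-0.348,-0.374,-0.18],"twist": 0.117}
    - {"gripper": 0.4,"slide": [-0.348,-0.374,-0.18],"twist": 0.117}

```text
time_s: 9.7
tcp_pos: [584.7, -250.0, 82.5]
tcp_rot: [[-0.998, -0.066, -0.002], [-0.066, 0.998, 0.001], [0.002, 0.001, -1.0]]
contact_force: [-0.4, 0.7, -1.0]
opening: 0.709
gripper_force: 45.8
```

```bash
python3 - <<'E'
from h import *
st(); c=cap("wrist"); save(c,"w5.png")
go(587,-251,17,93.8)
E
```

```text
t9.7 tcp [ 584.7 -250.    82.5] phi 93.8 open 0.71 F 45.8 cf [-0.4  0.7 -1. ] j7 2.18
slide [-0.006 -0.004  0.164] twist 0.000 rows 1.3 0.0
```

View pics/w5.png

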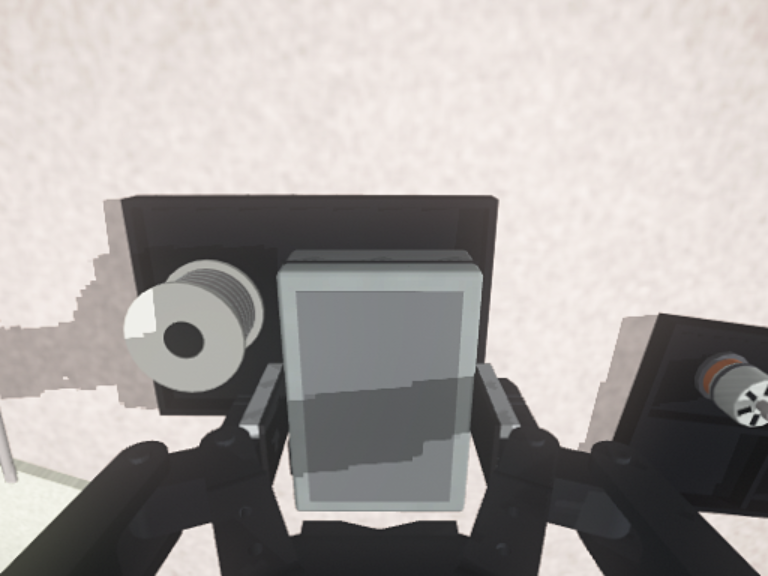

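```bash
python3 - <<'E'
from h import *
import cv2
c=cap("wrist"); R=np.array([np.cos(np.radians(3.8)),np.sin(np.radians(3.8))])
f=lambda p,z:onz(c,np.array(p)/1.5,z)[:2]
for n,p,z in [("near",(312,197),15),("far",(190,414),15),("right",(493,280),15),("casenear",(380,267),98),("casefar",(380,511),98),("caseL",(290,380),98),("caseR",(475,380),98)]:
    q=f(p,z); print(n,np.round(q),"along x %.1f y %.1f"%(q@R,q@np.array([-R[1],R[0]])))
E
```

```text
near [ 530. -285.] along x 510.1 y -319.2
far [ 652. -349.] along x 627.8 y -391.9
right [ 565. -195.] along x 550.4 y -232.3
casenear [ 537. -253.] along x 519.1 y -288.0
casefar [ 629. -247.] along x 611.1 y -287.9
caseL [ 577. -279.] along x 556.9 y -316.9
caseR [ 573. -220.] along x 556.9 y -257.5
```

Call:
carry_out:
  targets:
    - {"gripper": 0.4,"slide": [-0.01,-0.01,0.07],"twist": 0}
    - {"gripper": 0.4,"slide": [-0.01,-0.01,0.11],"twist": 0}
    - {"gripper": 0.4,"slide": [-0.01,-0.01,0.14],"twist": 0}
    - {"gripper": 0.4,"slide": [-0.01,-0.01,0.152],"twist": 0}
    - {"gripper": 0.4,"slide": [-0.01,-0.01,0.16],"twist": 0}
    - {"gripper": 0.4,"slide": [-0.01,-0.01,0.164],"twist": 0}
    - {"gripper": 0.4,"slide": [-0.01,-0.01,0.164],"twist": 0}
    - {"gripper": 0.4,"slide": [-0.01,-0.01,0.164],"twist": 0}

```text
time_s: 10.6
tcp_pos: [590.8, -254.8, 17.9]
tcp_rot: [[-0.998, -0.066, 0.001], [-0.066, 0.998, -0.0], [-0.001, -0.0, -1.0]]
contact_force: [0.4, 0.0, -2.1]
opening: 0.706
gripper_force: 45.7
```

Call:
carry_out:
  targets:
    - {"gripper": 0.4,"slide": [0,0,0.004],"twist": 0}
    - {"gripper": 0.4,"slide": [0,0,0.006],"twist": 0}
    - {"gripper": 0.4,"slide": [0,0,0.006],"twist": 0}
    - {"gripper": 0.4,"slide": [0,0,0.006],"twist": 0}

```text
time_s: 11.0
tcp_pos: [590.9, -254.9, 16.1]
tcp_rot: [[-0.998, -0.066, 0.001], [-0.066, 0.998, -0.0], [-0.001, -0.0, -1.0]]
contact_force: [-2.0, 2.5, 5.9]
opening: 0.71
gripper_force: 46.7
```

Contact; release, rise, and head to the tin.

Call:
carry_out:
  targets:
    - {"gripper": 0.86,"slide": [0,0,0],"twist": 0}
    - {"gripper": 0.86,"slide": [0,0,0],"twist": 0}
    - {"gripper": 0.86,"slide": [0,0,0],"twist": 0}
    - {"gripper": 0.86,"slide": [0,0,0],"twist": 0}
    - {"gripper": 0.86,"slide": [0,0,-0.03],"twist": 0}
    - {"gripper": 0.86,"slide": [0,0,-0.1],"twist": 0}
    - {"gripper": 0.86,"slide": [0,0,-0.2],"twist": 0}
    - {"gripper": 0.86,"slide": [0,0,-0.3],"twist": 0}
    - {"gripper": 0.86,"slide": [0,0,-0.4],"twist": 0}
    - {"gripper": 0.86,"slide": [0,0,-0.4],"twist": 0}

```text
time_s: 12.0
tcp_pos: [593.7, -256.7, 182.1]
tcp_rot: [[-0.998, -0.065, 0.011], [-0.065, 0.998, -0.003], [-0.011, -0.004, -1.0]]
contact_force: [0.3, -0.5, 0.0]
opening: 0.86
gripper_force: 0.0
```

```bash
python3 - <<'E'
from h import *
st(); c=cap("wrist"); save(c,"w6.png")
import pickle; pickle.dump(c,open("w6.pkl","wb"))
go(438,1,100,93)
E
```

```text
t12.0 tcp [ 593.7 -256.7  182.1] phi 93.7 open 0.86 F 0.0 cf [ 0.3 -0.5  0. ] j7 2.14
slide [0.344 0.666 0.194] twist 0.009 rows 6.2 0.1
```

View pics/w6.png

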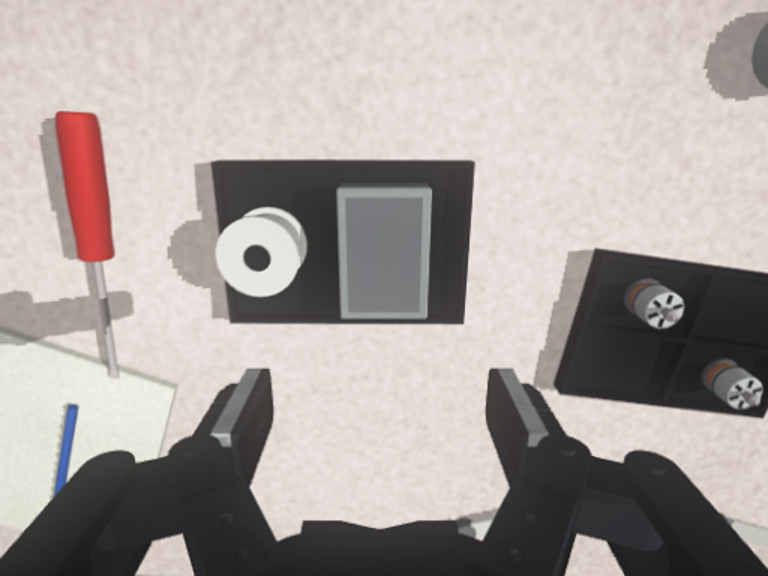

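```bash
python3 - <<'E'
from h import *
import pickle
c=pickle.load(open("w6.pkl","rb")); t=np.radians(3.8)
R=np.array([[np.cos(t),np.sin(t)],[-np.sin(t),np.cos(t)]])
f=lambda p,z:onz(c,np.array(p)/1.5,z)[:2]
P=np.array([f(p,32) for p in [(339,189),(430,189),(428,319),(340,319)]]); m=P.mean(0)
T=np.array([f(p,15) for p in [(214,161),(474,161),(463,324),(231,323)]]); tm=T.mean(0)
L=lambda P:[round(float(np.linalg.norm(P[i]-P[i-1]))) for i in range(4)]
print("case",np.round(m),L(P),"tray",np.round(tm),L(T),"case in tray",np.round(R@(m-tm),1))
E
```

```text
case [ 590. -254.] [90, 58, 90, 62] tray [ 589. -282.] [118, 173, 118, 174] case in tray [ 2.5 27.4]
```

Call:
carry_out:
  targets:
    - {"gripper": 1,"slide": [0.344,0.666,0.1],"twist": 0}
    - {"gripper": 1,"slide": [0.344,0.666,0.1],"twist": 0}
    - {"gripper": 1,"slide": [0.344,0.666,0.1],"twist": 0}
    - {"gripper": 1,"slide": [0.344,0.666,0.1],"twist": 0}
    - {"gripper": 1,"slide": [0.344,0.666,0.1],"twist": 0}
    - {"gripper": 1,"slide": [0.344,0.666,0.2],"twist": 0}
    - {"gripper": 1,"slide": [0.344,0.666,0.3],"twist": 0}
    - {"gripper": 1,"slide": [0.344,0.666,0.32],"twist": 0}
    - {"gripper": 1,"slide": [0.344,0.666,0.32],"twist": 0}
    - {"gripper": 1,"slide": [0.344,0.666,0.32],"twist": 0}

```text
time_s: 13.05
tcp_pos: [435.5, 1.7, 47.0]
tcp_rot: [[-0.998, -0.066, -0.001], [-0.066, 0.998, -0.0], [0.001, -0.0, -1.0]]
contact_force: [-0.4, 0.5, 0.3]
opening: 1.006
gripper_force: 0.0
```

```bash
python3 - <<'E'
from h import *
st(); go(438,1,6,93)
E
```

```text
t13.1 tcp [435.5   1.7  47. ] phi 93.8 open 1.01 F 0.0 cf [-0.4  0.5  0.3] j7 1.71
slide [-0.006 -0.002  0.102] twist 0.008 rows 0.8 0.1
```

Call:
carry_out:
  targets:
    - {"gripper": 1,"slide": [-0.006,-0.002,0.05],"twist": 0}
    - {"gripper": 1,"slide": [-0.006,-0.002,0.09],"twist": 0}
    - {"gripper": 1,"slide": [-0.006,-0.002,0.105],"twist": 0}
    - {"gripper": 1,"slide": [-0.006,-0.002,0.105],"twist": 0}
    - {"gripper": 0.3,"slide": [-0.006,-0.002,0.105],"twist": 0}
    - {"gripper": 0.3,"slide": [-0.006,-0.002,0.105],"twist": 0}
    - {"gripper": 0.3,"slide": [-0.006,-0.002,0.105],"twist": 0}
    - {"gripper": 0.3,"slide": [-0.006,-0.002,0.105],"twist": 0}
    - {"gripper": 0.3,"slide": [-0.006,-0.002,0.105],"twist": 0}
    - {"gripper": 0.3,"slide": [-0.006,-0.002,0.105],"twist": 0}
  newtons: 30

```text
time_s: 14.05
tcp_pos: [438.6, 1.5, 5.9]
tcp_rot: [[-0.998, -0.066, 0.001], [-0.066, 0.998, 0.0], [-0.002, 0.0, -1.0]]
contact_force: [-1.8, 0.1, 8.5]
opening: 0.593
gripper_force: 29.5
```

Call:
carry_out:
  targets:
    - {"gripper": 0.3,"slide": [0,0,0],"twist": 0}
    - {"gripper": 0.3,"slide": [0,0,0],"twist": 0}

```text
time_s: 14.25
tcp_pos: [438.6, 1.5, 5.9]
tcp_rot: [[-0.998, -0.066, 0.002], [-0.066, 0.998, 0.0], [-0.002, 0.0, -1.0]]
contact_force: [-2.2, -0.1, 9.5]
opening: 0.596
gripper_force: 29.5
```

```bash
python3 - <<'E'
from h import *
st(); go(590,-254,100,93.8)
E
```

```text
t14.2 tcp [438.6   1.5   5.9] phi 93.8 open 0.60 F 29.5 cf [-2.2 -0.1  9.5] j7 1.76
slide [-0.336 -0.662 -0.235] twist -0.000 rows 6.2 0.0
```

Call:
carry_out:
  targets:
    - {"gripper": 0.3,"slide": [0,0,-0.08],"twist": 0}
    - {"gripper": 0.3,"slide": [0,0,-0.16],"twist": 0}
    - {"gripper": 0.3,"slide": [-0.04,-0.08,-0.23],"twist": 0}
    - {"gripper": 0.3,"slide": [-0.09,-0.18,-0.24],"twist": 0}
    - {"gripper": 0.3,"slide": [-0.14,-0.28,-0.24],"twist": 0}
    - {"gripper": 0.3,"slide": [-0.19,-0.38,-0.24],"twist": 0}
    - {"gripper": 0.3,"slide": [-0.24,-0.48,-0.24],"twist": 0}
    - {"gripper": 0.3,"slide": [-0.29,-0.58,-0.24],"twist": 0}
    - {"gripper": 0.3,"slide": [-0.33,-0.65,-0.24],"twist": 0}
    - {"gripper": 0.3,"slide": [-0.336,-0.662,-0.24],"twist": 0}

```text
time_s: 15.25
tcp_pos: [590.6, -258.6, 101.5]
tcp_rot: [[-0.998, -0.062, 0.002], [-0.062, 0.998, -0.003], [-0.002, -0.003, -1.0]]
contact_force: [-0.8, 0.3, -0.9]
opening: 0.594
gripper_force: 32.2
```

Call:
carry_out:
  targets:
    - {"gripper": 0.3,"slide": [0,0,0],"twist": 0}
    - {"gripper": 0.3,"slide": [0,0,0],"twist": 0}

```text
time_s: 15.45
tcp_pos: [588.9, -252.3, 100.7]
tcp_rot: [[-0.998, -0.067, -0.001], [-0.067, 0.998, 0.001], [0.001, 0.001, -1.0]]
contact_force: [0.3, 0.2, -0.8]
opening: 0.591
gripper_force: 32.2
```

```bash
python3 - <<'E'
from h import *
st(); c=cap("wrist"); save(c,"w7.png"); go(590,-254,40,93.8)
E
```

```text
t15.4 tcp [ 588.9 -252.3  100.7] phi 93.8 open 0.59 F 32.2 cf [ 0.3  0.2 -0.8] j7 2.16
slide [-0.002 -0.005  0.152] twist 0.001 rows 1.2 0.0
```

View pics/w7.png

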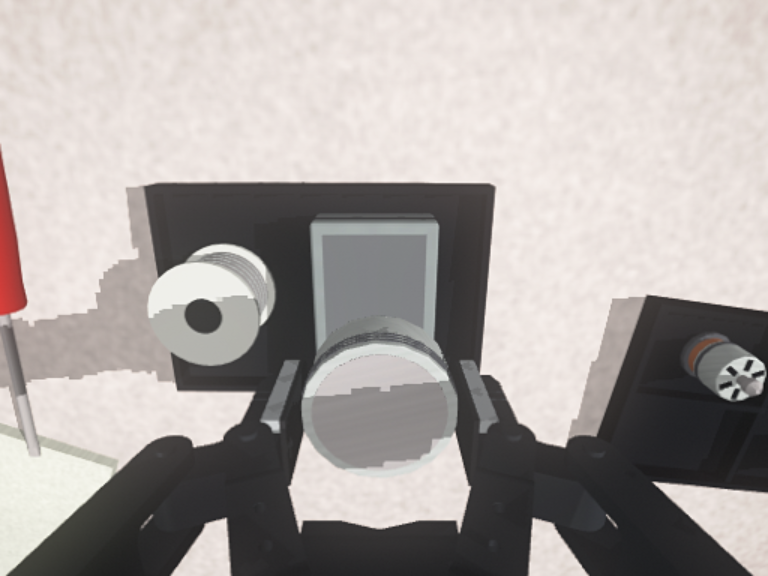

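The tin is held level and centred over the case's width.

Call:
carry_out:
  targets:
    - {"gripper": 0.3,"slide": [-0.002,-0.005,0.07],"twist": 0}
    - {"gripper": 0.3,"slide": [-0.002,-0.005,0.11],"twist": 0}
    - {"gripper": 0.3,"slide": [-0.002,-0.005,0.135],"twist": 0}
    - {"gripper": 0.3,"slide": [-0.002,-0.005,0.148],"twist": 0}
    - {"gripper": 0.3,"slide": [-0.002,-0.005,0.154],"twist": 0}
    - {"gripper": 0.3,"slide": [-0.002,-0.005,0.154],"twist": 0}
    - {"gripper": 0.3,"slide": [-0.002,-0.005,0.154],"twist": 0}

```text
time_s: 16.2
tcp_pos: [590.9, -256.1, 39.9]
tcp_rot: [[-0.998, -0.066, 0.001], [-0.066, 0.998, -0.0], [-0.001, -0.0, -1.0]]
contact_force: [-0.7, -0.7, 0.3]
opening: 0.595
gripper_force: 32.2
```

Call:
carry_out:
  targets:
    - {"gripper": 0.3,"slide": [0,0,0.003],"twist": 0}
    - {"gripper": 0.3,"slide": [0,0,0.003],"twist": 0}
    - {"gripper": 0.3,"slide": [0,0,0.003],"twist": 0}

```text
time_s: 16.5
tcp_pos: [590.6, -255.9, 38.3]
tcp_rot: [[-0.998, -0.066, 0.0], [-0.066, 0.998, -0.0], [-0.0, -0.0, -1.0]]
contact_force: [-0.4, -0.9, -1.6]
opening: 0.591
gripper_force: 32.2
```

Call:
carry_out:
  targets:
    - {"gripper": 0.3,"slide": [0,0,0.003],"twist": 0}
    - {"gripper": 0.3,"slide": [0,0,0.003],"twist": 0}
    - {"gripper": 0.3,"slide": [0,0,0.003],"twist": 0}

```text
time_s: 16.8
tcp_pos: [590.7, -255.9, 38.1]
tcp_rot: [[-0.998, -0.066, 0.001], [-0.066, 0.998, 0.0], [-0.001, 0.0, -1.0]]
contact_force: [-2.8, 1.8, 8.0]
opening: 0.591
gripper_force: 32.9
```

Call:
carry_out:
  targets:
    - {"gripper": 0.66,"slide": [0,0,0],"twist": 0}
    - {"gripper": 0.7,"slide": [0,0,0],"twist": 0}
    - {"gripper": 0.75,"slide": [0,0,0],"twist": 0}
    - {"gripper": 0.75,"slide": [0,0,0],"twist": 0}
    - {"gripper": 0.75,"slide": [0,0,-0.03],"twist": 0}
    - {"gripper": 0.75,"slide": [0,0,-0.1],"twist": 0}
    - {"gripper": 0.75,"slide": [0,0,-0.2],"twist": 0}
    - {"gripper": 0.75,"slide": [0,0,-0.3],"twist": 0}
    - {"gripper": 0.75,"slide": [0,0,-0.35],"twist": 0}
    - {"gripper": 0.75,"slide": [0,0,-0.35],"twist": 0}

```text
time_s: 17.8
tcp_pos: [592.6, -257.1, 181.7]
tcp_rot: [[-0.998, -0.066, 0.007], [-0.066, 0.998, -0.002], [-0.007, -0.003, -1.0]]
contact_force: [-0.5, 0.1, -0.0]
opening: 0.751
gripper_force: 0.0
```

```bash
python3 - <<'E'
from h import *
st(); c=cap("wrist"); save(c,"w8.png")
import pickle; pickle.dump(c,open("w8.pkl","wb"))
go(366,-265,100,93)
E
```

```text
t17.8 tcp [ 592.6 -257.1  181.7] phi 93.8 open 0.75 F 0.0 cf [-0.5  0.1 -0. ] j7 2.14
slide [0.565 0.016 0.196] twist 0.009 rows 4.8 0.1
```

View pics/w8.png

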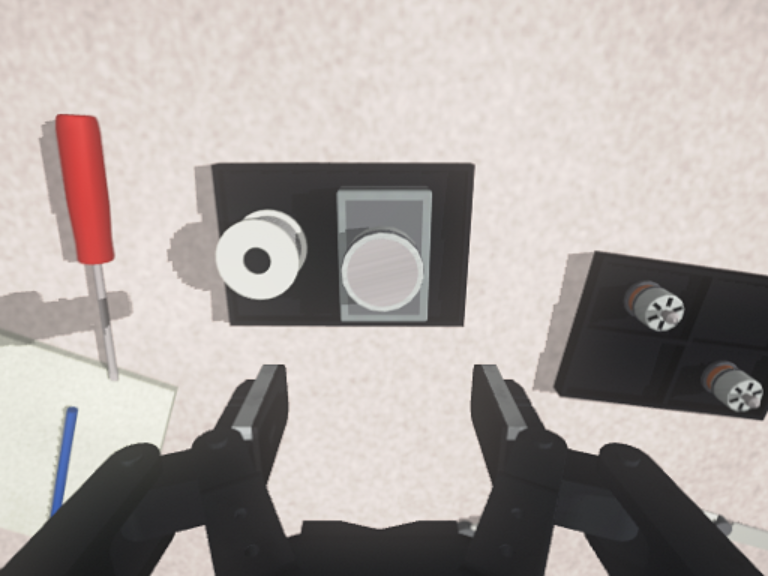

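```bash
python3 - <<'E'
from h import *
import pickle
c=pickle.load(open("w8.pkl","rb"))
f=lambda p,z:onz(c,np.array(p)/1.5,z)[:2]
P=np.array([f(p,32) for p in [(339,191),(430,191),(428,321),(340,321)]]); m=P.mean(0)
print("case",np.round(m,1),"tin",np.round(f((382.5,272),56),1))
print("mtray near-right corner",np.round(f((597,252),15)),"far-right",np.round(f((556,393),15)), "fixed motors bell",np.round(f((666,314),34)),np.round(f((744,396),34)))
E
```

```text
case [ 589.6 -254.5] tin [ 591.1 -255.7]
mtray near-right corner [ 579. -104.] far-right [ 695. -110.] fixed motors bell [615. -55.] [678.  25.]
```

Call:
carry_out:
  targets:
    - {"gripper": 0.8,"slide": [0.565,0.016,0],"twist": 0}
    - {"gripper": 0.8,"slide": [0.565,0.016,0],"twist": 0}
    - {"gripper": 0.8,"slide": [0.565,0.016,0],"twist": 0}
    - {"gripper": 0.8,"slide": [0.565,0.016,0.1],"twist": 0}
    - {"gripper": 0.8,"slide": [0.565,0.016,0.2],"twist": 0}
    - {"gripper": 0.8,"slide": [0.565,0.016,0.2],"twist": 0}
    - {"gripper": 0.8,"slide": [0.565,0.016,0.2],"twist": 0}
    - {"gripper": 0.8,"slide": [0.565,0.016,0.2],"twist": 0}

```text
time_s: 18.65
tcp_pos: [364.9, -264.4, 96.9]
tcp_rot: [[-0.998, -0.066, -0.001], [-0.066, 0.998, 0.0], [0.001, 0.0, -1.0]]
contact_force: [0.6, 0.9, 0.2]
opening: 0.805
gripper_force: 0.0
```

```bash
python3 - <<'E'
from h import *
st(); c=cap("wrist"); save(c,"w9.png")
import pickle; pickle.dump(c,open("w9.pkl","wb"))
go(366,-265,7,93)
E
```

```text
t18.6 tcp [ 364.9 -264.4   96.9] phi 93.8 open 0.80 F 0.0 cf [0.6 0.9 0.2] j7 2.34
slide [-0.    -0.001  0.226] twist 0.009 rows 1.8 0.1
```

View pics/w9.png

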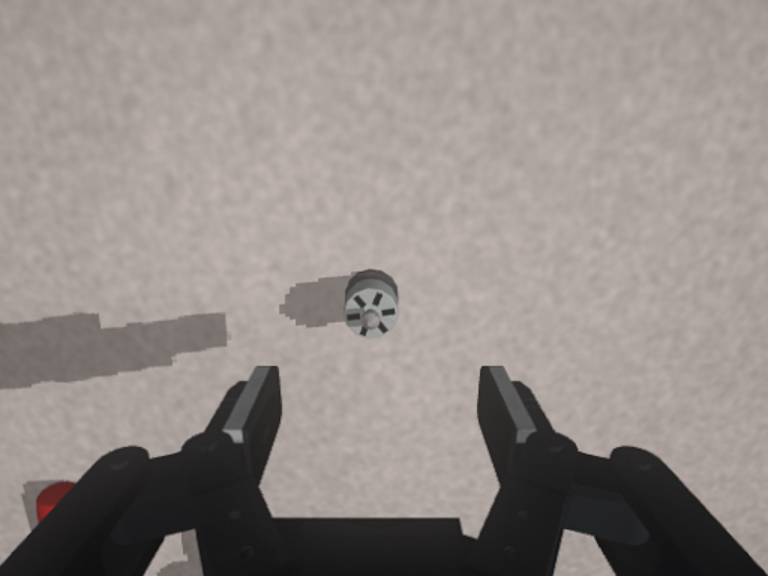

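```bash
python3 - <<'E'
from h import *
import pickle
c=pickle.load(open("w9.pkl","rb"))
q=onz(c,np.array((371.5,311))/1.5,30); print(q); go(q[0],q[1],6)
E
```

```text
[ 364.97898983 -268.51894473   30.        ]
slide [ 0.003 -0.009  0.229] twist 0.000 rows 1.8 0.0
```

Call:
carry_out:
  targets:
    - {"gripper": 0.8,"slide": [0.002,-0.008,0.1],"twist": 0}
    - {"gripper": 0.8,"slide": [0.002,-0.008,0.17],"twist": 0}
    - {"gripper": 0.8,"slide": [0.002,-0.008,0.21],"twist": 0}
    - {"gripper": 0.8,"slide": [0.002,-0.008,0.222],"twist": 0}
    - {"gripper": 0.8,"slide": [0.002,-0.008,0.222],"twist": 0}
    - {"gripper": 0.1,"slide": [0.002,-0.008,0.222],"twist": 0}
    - {"gripper": 0.1,"slide": [0.002,-0.008,0.222],"twist": 0}
    - {"gripper": 0.1,"slide": [0.002,-0.008,0.222],"twist": 0}
    - {"gripper": 0.1,"slide": [0.002,-0.008,0.222],"twist": 0}
    - {"gripper": 0.1,"slide": [0.002,-0.008,0.222],"twist": 0}
  newtons: 30

```text
time_s: 19.7
tcp_pos: [364.8, -267.9, 9.1]
tcp_rot: [[-0.998, -0.066, 0.002], [-0.066, 0.998, -0.001], [-0.002, -0.001, -1.0]]
contact_force: [-0.4, 0.4, 7.0]
opening: 0.315
gripper_force: 29.0
```

Call:
carry_out:
  targets:
    - {"gripper": 0.1,"slide": [0,0,0],"twist": 0}
    - {"gripper": 0.1,"slide": [0,0,0],"twist": 0}
    - {"gripper": 0.1,"slide": [0,0,0],"twist": 0}
    - {"gripper": 0.1,"slide": [0,0,0],"twist": 0}

```text
time_s: 20.1
tcp_pos: [364.8, -267.9, 9.1]
tcp_rot: [[-0.998, -0.066, 0.002], [-0.066, 0.998, -0.0], [-0.002, -0.001, -1.0]]
contact_force: [-0.9, -0.3, 7.0]
opening: 0.314
gripper_force: 29.0
```

```bash
python3 - <<'E'
from h import *
st(); go(672,-58,110,85.9)
E
```

```text
t20.1 tcp [ 364.8 -267.9    9.1] phi 93.8 open 0.31 F 29.0 cf [-0.9 -0.3  7. ] j7 2.46
slide [-0.802  0.473 -0.251] twist 0.088 rows 7.7 0.9
```

Call:
carry_out:
  targets:
    - {"gripper": 0.1,"slide": [0,0,-0.06],"twist": 0}
    - {"gripper": 0.1,"slide": [0,0,-0.16],"twist": 0}
    - {"gripper": 0.1,"slide": [-0.06,0.04,-0.24],"twist": 0.03}
    - {"gripper": 0.1,"slide": [-0.15,0.09,-0.26],"twist": 0.088}
    - {"gripper": 0.1,"slide": [-0.24,0.14,-0.26],"twist": 0.088}
    - {"gripper": 0.1,"slide": [-0.33,0.19,-0.26],"twist": 0.088}
    - {"gripper": 0.1,"slide": [-0.42,0.245,-0.26],"twist": 0.088}
    - {"gripper": 0.1,"slide": [-0.51,0.3,-0.26],"twist": 0.088}
    - {"gripper": 0.1,"slide": [-0.6,0.35,-0.26],"twist": 0.088}
    - {"gripper": 0.1,"slide": [-0.65,0.38,-0.26],"twist": 0.088}

```text
time_s: 21.1
tcp_pos: [616.2, -95.3, 112.4]
tcp_rot: [[-0.998, 0.068, 0.002], [0.068, 0.998, 0.001], [-0.002, 0.001, -1.0]]
contact_force: [-0.1, 0.2, -0.6]
opening: 0.32
gripper_force: 29.9
```

Call:
carry_out:
  targets:
    - {"gripper": 0.1,"slide": [0,0,0],"twist": 0}

```text
time_s: 21.2
tcp_pos: [616.4, -94.7, 112.2]
tcp_rot: [[-0.998, 0.066, 0.002], [0.066, 0.998, 0.001], [-0.002, 0.001, -1.0]]
contact_force: [-0.2, -0.4, -0.0]
opening: 0.316
gripper_force: 29.9
```

```bash
python3 - <<'E'
from h import *
st(); go(672,-58,110,85.9)
c=cap("wrist"); save(c,"w10.png")
import pickle; pickle.dump(c,open("w10.pkl","wb"))
E
```

```text
t21.2 tcp [616.4 -94.7 112.2] phi 86.2 open 0.32 F 29.9 cf [-0.2 -0.4 -0. ] j7 1.80
slide [-0.133  0.101  0.006] twist 0.003 rows 1.3 0.0
```

View pics/w10.png

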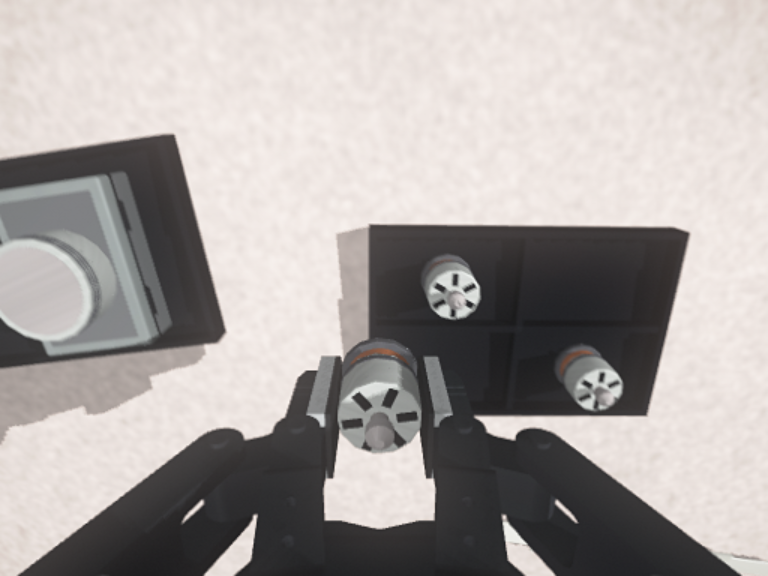

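Motor held upright; motor tray corners at (371,226), (688,233), (647,416), with the bay at (440,365) empty.

```bash
python3 - <<'E'
from h import *
import pickle
c=pickle.load(open("w10.pkl","rb"))
f=lambda p,z:onz(c,np.array(p)/1.5,z)[:2]
T=np.array([f(p,15) for p in [(371,226),(688,233),(647,416)]])
y=T[1]-T[0]; x=T[2]-T[1]; print(np.round(T),np.linalg.norm(y),np.linalg.norm(x)); ctr=(T[0]+T[2])/2
a=np.arctan2(y[1],y[0])-np.pi/2; ex=np.array([np.cos(a),np.sin(a)]); ey=np.array([-ex[1],ex[0]])
print("ctr",ctr,"ang",np.degrees(a),"bay2",ctr+28.5*ex-43*ey,"bay1",ctr-28.5*ex+43*ey)
print("motor fixed",f((452,292),34),f((594,387),34), "held bell", f((379,410),112-9+30))
go(671,-59,14,86)
E
```

```text
[[579. -97.]
 [594.  75.]
 [712.  68.]] 173.16928395730085 117.64888481910295
ctr [645.54890903 -14.35879005] ang -4.930474025798868 bay2 [670.24773709 -59.64916312] bay1 [620.85008098  30.93158302]
motor fixed [612.92247653 -56.93551357] [675.43022415  22.6648179 ] held bell [614.10557084 -95.11908131]
slide [-0.135  0.105  0.245] twist 0.001 rows 2.4 0.0
```

Call:
carry_out:
  targets:
    - {"gripper": 0.1,"slide": [-0.135,0.105,0],"twist": 0}
    - {"gripper": 0.1,"slide": [-0.135,0.105,0],"twist": 0}
    - {"gripper": 0.1,"slide": [-0.135,0.105,0],"twist": 0}
    - {"gripper": 0.1,"slide": [-0.135,0.105,0.08],"twist": 0}
    - {"gripper": 0.1,"slide": [-0.135,0.105,0.15],"twist": 0}
    - {"gripper": 0.1,"slide": [-0.135,0.105,0.2],"twist": 0}
    - {"gripper": 0.1,"slide": [-0.135,0.105,0.225],"twist": 0}
    - {"gripper": 0.1,"slide": [-0.135,0.105,0.235],"twist": 0}
    - {"gripper": 0.1,"slide": [-0.135,0.105,0.238],"twist": 0}
    - {"gripper": 0.1,"slide": [-0.135,0.105,0.238],"twist": 0}

```text
time_s: 22.25
tcp_pos: [670.7, -61.3, 18.0]
tcp_rot: [[-0.997, 0.072, 0.001], [0.072, 0.997, -0.0], [-0.001, -0.0, -1.0]]
contact_force: [0.4, 0.3, -0.2]
opening: 0.312
gripper_force: 29.9
```

Call:
carry_out:
  targets:
    - {"gripper": 0.1,"slide": [0,0,0.004],"twist": 0}
    - {"gripper": 0.1,"slide": [0,0,0.004],"twist": 0}
    - {"gripper": 0.1,"slide": [0,0,0.004],"twist": 0}

```text
time_s: 22.55
tcp_pos: [670.5, -60.7, 15.7]
tcp_rot: [[-0.997, 0.072, 0.001], [0.072, 0.997, 0.0], [-0.001, 0.0, -1.0]]
contact_force: [-0.1, 0.5, -0.7]
opening: 0.315
gripper_force: 29.9
```

Call:
carry_out:
  targets:
    - {"gripper": 0.1,"slide": [0,0,0.005],"twist": 0}
    - {"gripper": 0.1,"slide": [0,0,0.005],"twist": 0}
    - {"gripper": 0.1,"slide": [0,0,0.005],"twist": 0}

```text
time_s: 22.85
tcp_pos: [670.3, -60.8, 13.3]
tcp_rot: [[-0.997, 0.072, 0.0], [0.072, 0.997, 0.0], [-0.0, 0.0, -1.0]]
contact_force: [0.6, 0.8, -0.2]
opening: 0.315
gripper_force: 30.1
```

Call:
carry_out:
  targets:
    - {"gripper": 0.1,"slide": [0,0,0.002],"twist": 0}
    - {"gripper": 0.1,"slide": [0,0,0.002],"twist": 0}
    - {"gripper": 0.1,"slide": [0,0,0.002],"twist": 0}

```text
time_s: 23.15
tcp_pos: [670.3, -60.7, 13.2]
tcp_rot: [[-0.997, 0.072, 0.0], [0.072, 0.997, 0.0], [-0.0, 0.0, -1.0]]
contact_force: [-2.3, 0.1, 6.5]
opening: 0.311
gripper_force: 30.6
```

Call:
carry_out:
  targets:
    - {"gripper": 0.4,"slide": [0,0,0],"twist": 0}
    - {"gripper": 0.5,"slide": [0,0,0],"twist": 0}
    - {"gripper": 0.54,"slide": [0,0,0],"twist": 0}
    - {"gripper": 0.54,"slide": [0,0,0],"twist": 0}
    - {"gripper": 0.54,"slide": [0,0,-0.02],"twist": 0}
    - {"gripper": 0.54,"slide": [0,0,-0.07],"twist": 0}
    - {"gripper": 0.54,"slide": [0,0,-0.15],"twist": 0}
    - {"gripper": 0.54,"slide": [0,0,-0.25],"twist": 0}
    - {"gripper": 0.54,"slide": [0,0,-0.3],"twist": 0}
    - {"gripper": 0.54,"slide": [0,0,-0.3],"twist": 0}

```text
time_s: 24.15
tcp_pos: [672.7, -61.3, 137.0]
tcp_rot: [[-0.997, 0.072, 0.007], [0.072, 0.997, -0.0], [-0.007, 0.0, -1.0]]
contact_force: [-0.3, -0.7, -0.3]
opening: 0.543
gripper_force: 0.0
```

```bash
python3 - <<'E'
from h import *
st(); go(429,141,100,90)
E
```

```text
t24.1 tcp [672.7 -61.3 137. ] phi 85.9 open 0.54 F 0.0 cf [-0.3 -0.7 -0.3] j7 1.73
slide [0.645 0.46  0.088] twist -0.046 rows 6.4 0.5
```

Call:
carry_out:
  targets:
    - {"gripper": 0.8,"slide": [0.645,0.46,0],"twist": -0.046}
    - {"gripper": 0.8,"slide": [0.645,0.46,0],"twist": -0.046}
    - {"gripper": 0.8,"slide": [0.645,0.46,0],"twist": -0.046}
    - {"gripper": 0.8,"slide": [0.645,0.46,0],"twist": -0.046}
    - {"gripper": 0.8,"slide": [0.645,0.46,0],"twist": -0.046}
    - {"gripper": 0.8,"slide": [0.645,0.46,0.05],"twist": -0.046}
    - {"gripper": 0.8,"slide": [0.645,0.46,0.08],"twist": -0.046}
    - {"gripper": 0.8,"slide": [0.645,0.46,0.08],"twist": -0.046}
    - {"gripper": 0.8,"slide": [0.645,0.46,0.08],"twist": -0.046}
    - {"gripper": 0.8,"slide": [0.645,0.46,0.08],"twist": -0.046}

```text
time_s: 25.15
tcp_pos: [427.6, 140.6, 101.0]
tcp_rot: [[-1.0, 0.002, 0.001], [0.002, 1.0, -0.0], [-0.001, -0.0, -1.0]]
contact_force: [0.6, 0.6, 0.1]
opening: 0.801
gripper_force: 0.0
```

```bash
python3 - <<'E'
from h import *
o=st(); c=cap("wrist"); save(c,"w11.png")
import pickle; pickle.dump(c,open("w11.pkl","wb"))
E
```

```text
t25.1 tcp [427.6 140.6 101. ] phi 89.9 open 0.80 F 0.0 cf [0.6 0.6 0.1] j7 1.30
```

View pics/w11.png

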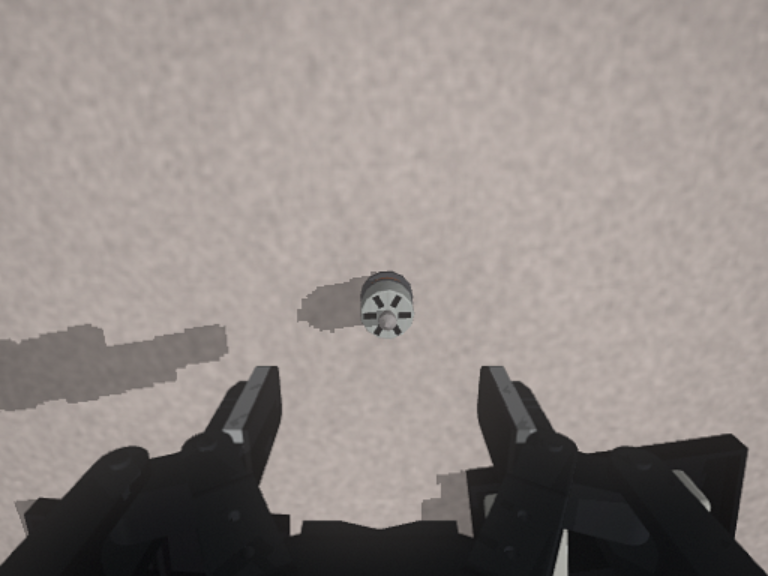

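Motor's bell top is centred at (387,313).

```bash
python3 - <<'E'
from h import *
import pickle
c=pickle.load(open("w11.pkl","rb"))
q=onz(c,np.array((387,313))/1.5,30); print(q); go(q[0],q[1],8)
E
```

```text
[430.33433769 144.18591503  30.        ]
slide [-0.006  0.009  0.233] twist 0.000 rows 1.9 0.0
```

Call:
carry_out:
  targets:
    - {"gripper": 0.8,"slide": [-0.005,0.008,0.1],"twist": 0}
    - {"gripper": 0.8,"slide": [-0.005,0.008,0.17],"twist": 0}
    - {"gripper": 0.8,"slide": [-0.005,0.008,0.215],"twist": 0}
    - {"gripper": 0.8,"slide": [-0.005,0.008,0.232],"twist": 0}
    - {"gripper": 0.8,"slide": [-0.005,0.008,0.232],"twist": 0}
    - {"gripper": 0.1,"slide": [-0.005,0.008,0.232],"twist": 0}
    - {"gripper": 0.1,"slide": [-0.005,0.008,0.232],"twist": 0}
    - {"gripper": 0.1,"slide": [-0.005,0.008,0.232],"twist": 0}
    - {"gripper": 0.1,"slide": [-0.005,0.008,0.232],"twist": 0}
    - {"gripper": 0.1,"slide": [-0.005,0.008,0.232],"twist": 0}
  newtons: 30

```text
time_s: 26.2
tcp_pos: [428.9, 144.9, 8.7]
tcp_rot: [[-1.0, -0.0, 0.002], [-0.0, 1.0, 0.001], [-0.002, 0.001, -1.0]]
contact_force: [-0.5, -0.5, 6.5]
opening: 0.315
gripper_force: 29.1
```

Call:
carry_out:
  targets:
    - {"gripper": 0.1,"slide": [0,0,0],"twist": 0}
    - {"gripper": 0.1,"slide": [0,0,0],"twist": 0}
    - {"gripper": 0.1,"slide": [0,0,0],"twist": 0}
    - {"gripper": 0.1,"slide": [0,0,0],"twist": 0}

```text
time_s: 26.6
tcp_pos: [428.9, 144.8, 8.7]
tcp_rot: [[-1.0, -0.0, 0.002], [-0.0, 1.0, 0.001], [-0.002, 0.001, -1.0]]
contact_force: [0.1, -0.4, 6.1]
opening: 0.317
gripper_force: 29.1
```

```bash
python3 - <<'E'
from h import *
st(); go(621,31,110,85.5)
E
```

```text
t26.6 tcp [428.9 144.8   8.7] phi 90.0 open 0.32 F 29.1 cf [ 0.1 -0.4  6.1] j7 1.40
slide [-0.481 -0.284 -0.253] twist 0.050 rows 4.9 0.5
```

Call:
carry_out:
  targets:
    - {"gripper": 0.1,"slide": [0,0,-0.06],"twist": 0}
    - {"gripper": 0.1,"slide": [0,0,-0.16],"twist": 0}
    - {"gripper": 0.1,"slide": [-0.05,-0.03,-0.24],"twist": 0.05}
    - {"gripper": 0.1,"slide": [-0.13,-0.08,-0.26],"twist": 0.05}
    - {"gripper": 0.1,"slide": [-0.22,-0.13,-0.26],"twist": 0.05}
    - {"gripper": 0.1,"slide": [-0.31,-0.18,-0.26],"twist": 0.05}
    - {"gripper": 0.1,"slide": [-0.4,-0.235,-0.26],"twist": 0.05}
    - {"gripper": 0.1,"slide": [-0.46,-0.27,-0.26],"twist": 0.05}
    - {"gripper": 0.1,"slide": [-0.481,-0.284,-0.26],"twist": 0.05}
    - {"gripper": 0.1,"slide": [-0.481,-0.284,-0.26],"twist": 0.05}

```text
time_s: 27.6
tcp_pos: [621.0, 30.0, 111.8]
tcp_rot: [[-0.997, 0.08, 0.0], [0.08, 0.997, -0.0], [-0.0, -0.0, -1.0]]
contact_force: [-0.9, 0.1, -0.4]
opening: 0.319
gripper_force: 29.9
```

Call:
carry_out:
  targets:
    - {"gripper": 0.1,"slide": [0,0,0],"twist": 0}

```text
time_s: 27.7
tcp_pos: [619.2, 32.0, 111.5]
tcp_rot: [[-0.997, 0.077, -0.002], [0.077, 0.997, 0.001], [0.002, 0.001, -1.0]]
contact_force: [-0.4, -0.1, -1.5]
opening: 0.312
gripper_force: 29.9
```

```bash
python3 - <<'E'
from h import *
st(); go(621,31,14,85.5)
E
```

```text
t27.7 tcp [619.2  32.  111.5] phi 85.6 open 0.31 F 29.9 cf [-0.4 -0.1 -1.5] j7 1.59
slide [-0.005 -0.002  0.244] twist 0.001 rows 1.9 0.0
```

Call:
carry_out:
  targets:
    - {"gripper": 0.1,"slide": [-0.002,-0.002,0.08],"twist": 0}
    - {"gripper": 0.1,"slide": [-0.002,-0.002,0.15],"twist": 0}
    - {"gripper": 0.1,"slide": [-0.002,-0.002,0.2],"twist": 0}
    - {"gripper": 0.1,"slide": [-0.002,-0.002,0.225],"twist": 0}
    - {"gripper": 0.1,"slide": [-0.002,-0.002,0.238],"twist": 0}
    - {"gripper": 0.1,"slide": [-0.002,-0.002,0.241],"twist": 0}
    - {"gripper": 0.1,"slide": [-0.002,-0.002,0.241],"twist": 0}
    - {"gripper": 0.1,"slide": [-0.002,-0.002,0.241],"twist": 0}

```text
time_s: 28.5
tcp_pos: [622.0, 30.2, 16.3]
tcp_rot: [[-0.997, 0.078, 0.002], [0.078, 0.997, 0.0], [-0.002, 0.0, -1.0]]
contact_force: [0.4, -0.3, -0.9]
opening: 0.313
gripper_force: 29.9
```

Call:
carry_out:
  targets:
    - {"gripper": 0.1,"slide": [0,0,0.003],"twist": 0}
    - {"gripper": 0.1,"slide": [0,0,0.003],"twist": 0}
    - {"gripper": 0.1,"slide": [0,0,0.003],"twist": 0}

```text
time_s: 28.8
tcp_pos: [621.4, 30.1, 14.2]
tcp_rot: [[-0.997, 0.078, 0.0], [0.078, 0.997, 0.0], [-0.0, 0.0, -1.0]]
contact_force: [1.0, 1.1, -0.6]
opening: 0.313
gripper_force: 29.9
```

Call:
carry_out:
  targets:
    - {"gripper": 0.1,"slide": [0,0,0.004],"twist": 0}
    - {"gripper": 0.1,"slide": [0,0,0.004],"twist": 0}
    - {"gripper": 0.1,"slide": [0,0,0.004],"twist": 0}

```text
time_s: 29.1
tcp_pos: [621.5, 30.1, 12.8]
tcp_rot: [[-0.997, 0.078, 0.0], [0.078, 0.997, 0.0], [-0.0, 0.0, -1.0]]
contact_force: [-0.7, 0.5, 4.0]
opening: 0.316
gripper_force: 30.4
```

Call:
carry_out:
  targets:
    - {"gripper": 0.1,"slide": [0,0,0.001],"twist": 0}
    - {"gripper": 0.1,"slide": [0,0,0.001],"twist": 0}

```text
time_s: 29.3
tcp_pos: [621.6, 30.1, 12.8]
tcp_rot: [[-0.997, 0.078, 0.0], [0.078, 0.997, 0.0], [-0.0, 0.0, -1.0]]
contact_force: [-2.4, 0.5, 7.8]
opening: 0.317
gripper_force: 30.8
```

Call:
carry_out:
  targets:
    - {"gripper": 0.4,"slide": [0,0,0],"twist": 0}
    - {"gripper": 0.5,"slide": [0,0,0],"twist": 0}
    - {"gripper": 0.54,"slide": [0,0,0],"twist": 0}
    - {"gripper": 0.54,"slide": [0,0,0],"twist": 0}
    - {"gripper": 0.54,"slide": [0,0,-0.02],"twist": 0}
    - {"gripper": 0.54,"slide": [0,0,-0.07],"twist": 0}
    - {"gripper": 0.54,"slide": [0,0,-0.15],"twist": 0}
    - {"gripper": 0.54,"slide": [0,0,-0.25],"twist": 0}
    - {"gripper": 0.54,"slide": [0,0,-0.35],"twist": 0}
    - {"gripper": 0.54,"slide": [0,0,-0.35],"twist": 0}

```text
time_s: 30.3
tcp_pos: [625.2, 29.8, 158.5]
tcp_rot: [[-0.997, 0.079, 0.01], [0.079, 0.997, 0.002], [-0.01, 0.002, -1.0]]
contact_force: [0.7, -0.3, -0.5]
opening: 0.54
gripper_force: 0.0
```

Call:
carry_out:
  targets:
    - {"gripper": 0.54,"slide": [0.25,0,-0.1],"twist": 0}
    - {"gripper": 0.54,"slide": [0.25,0,-0.1],"twist": 0}
    - {"gripper": 0.54,"slide": [0.25,0,-0.1],"twist": 0}
    - {"gripper": 0.54,"slide": [0.25,0,-0.1],"twist": 0}
    - {"gripper": 0.54,"slide": [0.25,0,-0.1],"twist": 0}

```text
time_s: 30.8
tcp_pos: [522.6, 38.1, 192.3]
tcp_rot: [[-0.997, 0.078, 0.001], [0.078, 0.997, 0.0], [-0.001, 0.0, -1.0]]
contact_force: [-0.1, -0.7, 1.0]
opening: 0.537
gripper_force: 0.0
```

```bash
python3 - <<'E'
from h import *
st(); c=cap("wrist"); save(c,"w12.png")
E
```

```text
t30.8 tcp [522.6  38.1 192.3] phi 85.5 open 0.54 F 0.0 cf [-0.1 -0.7  1. ] j7 1.47
```

View pics/w12.png

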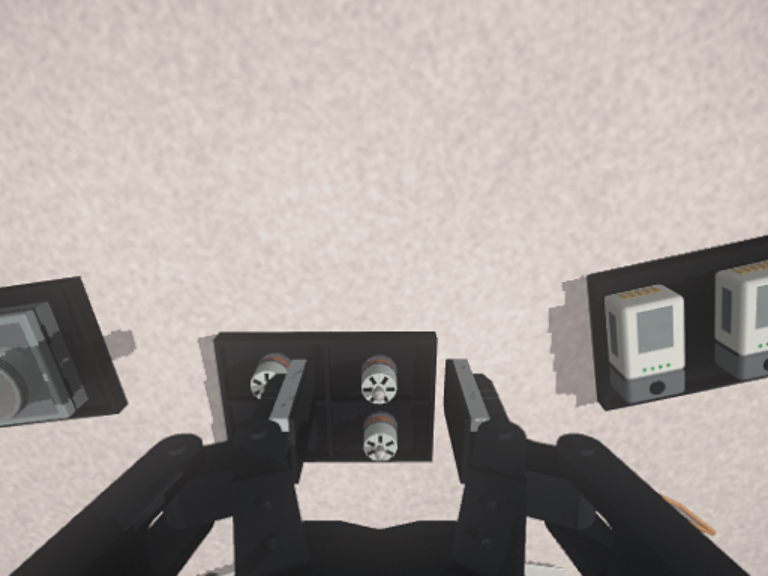

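The second motor stands upright in its bay at (379,380). The first motor is hidden behind a finger, so I'll check it by mask in the top camera.

```bash
python3 - <<'E'
from h import *
c=cap("top"); g=c["frame"].max(2)
w=np.zeros(g.shape,np.uint8); s=np.s_[127:163,264:316]; w[s]=(g[s]>75)
n,l,S,C=cv2.connectedComponentsWithStats(w)
for i in range(1,n):
    if 10<S[i][4]<200: print(S[i],np.round(onz(c,C[i],30)))
E
```

```text
[286 127  30   3  56] [702. -60.  30.]
[272 130   9   6  34] [685.  30.  30.]
[299 133   9   9  66] [671. -58.  30.]
[299 150   7   9  53] [615. -54.  30.]
[315 151   1  12  12] [607. -98.  30.]
```

```bash
python3 -c "
from plant import bot
print(bot.job_done())"
```

```text
the job is handed in; nothing more can be done
None
```

I handed the job in at about 31 s of the 134 s allowed, with both motors, the battery, the case and the tin placed as asked, all seen in place by camera; the hand-in gave no verdict.

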